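# Turn the spice carousel to the white-capped jar and hold it

## Task

Using the wooden bar handle on top of the spice carousel, turn the carousel gently until the jar with the white cap stands at the front, right behind the red arrow on the foot; do not touch the jars, keep them all standing in their cups, and leave the things around it alone. Finish holding: keep the handle gripped between the fingers so that the carousel stays still, and do not let go at the end.

Things in the scene. Friction and masses are not known exactly. Their poses are not given: they have to be found in the camera images.
- carousel_base: Fixed black round foot of the carousel, 248 mm across, 11 mm high. Origin at the centre of its underside on the turning axis, z up. Its -x direction is the front: there a white tongue (to 148 mm from the axis) carries a flat red arrow that points at the axis. It cannot move. Wall cabinets hang beyond it: fronts at x = 0.60 m (door handles 0.56 m), from z = 0.55 m up.
- handle (a point): Centre of the handle of the carousel, on the turning axis, 172 mm above the worktop: a dark wooden bar 70 mm long (its own x axis), 16 mm thick (its y) and 32 mm tall (z up), on a 14 mm round steel post. It is one piece with the turntable, so gripping the bar across its 16 mm thickness and turning the wrist turns all. The jar caps reach up to 131 mm above the worktop, 25 mm under the bar's lower face.
- turntable (a joint): Turning angle of the carousel's wooden turntable (232 mm across, top 22 mm above the worktop), rad, 0 at the start, growing anticlockwise seen from above. No stop within 12 rad either way, no notches; light friction (about 0.04 N m, and a damped bearing: 0.08 N m more at 1 rad/s), stays where it is left. Jerky turning can tip the loose jars. It carries five clear plastic cups (45 mm deep, 52 mm wide inside), 72 degrees apart, 85 mm from the axis, each with a jar.
- jar_white: THE JAR TO BRING TO THE FRONT: square glass spice jar with a white cap, 44x44x109 mm, the only white cap among the five. Origin at the centre of its underside, z up; it stands loose in a cup socket of the turntable.
- jar_cream_a: Spice jar with a dark cap and a cream label, 41 mm across, 105 mm tall. Origin at the centre of its underside, z up; it stands loose in a cup socket of the turntable.
- jar_cream_b: Another jar like jar_cream_a. Origin at the centre of its underside, z up; it stands loose in a cup socket of the turntable.
- jar_blue_a: Spice jar with a dark cap and a blue label, 44 mm across, 105 mm tall. Origin at the centre of its underside, z up; it stands loose in a cup socket of the turntable.
- jar_blue_b: Another jar like jar_blue_a. Origin at the centre of its underside, z up; it stands loose in a cup socket of the turntable.
- blue_mug: Dark blue mug, 89x120x83 mm. Bystander, to be left alone. Origin at the centre of its underside.
- pepper_mill: Brown wooden pepper mill, 58 mm across, 170 mm tall. Bystander, to be left alone. Origin at the centre of its underside.
- spread_tub: Green tub of spread, 96x137x53 mm. Bystander, to be left alone. Origin at the centre of its underside.
- fish_tin: Flat golden tin, 63x105x26 mm. Bystander, to be left alone. Origin at the centre of its underside.
Things that resemble listed ones, but are neither listed nor needed, are in the scene too. What is shaped like the jar_cream_a but orange is not meant.

How it is judged:
By the outcome, as a careful person would: the job done as asked, in the order asked, and still so for the second after the job is handed in, while the arm keeps its last pose, push and grip.
It also fails if it takes over 58 s, if anything falls off the work surface, if the arm or the gripper's body presses on something with over 40 N, if the wrist force passes 120 N, or if a joint passes its speed limit or range.

## Robot

A 6-joint arm with a two-finger parallel gripper is mounted at the origin on a cart in front of the work surface, level with it; the furniture and walls round the work are solid. World frame = base frame: x ahead of the robot, y to its left, z up, the work surface at z = 0. Lengths are in m, angles in rad, forces in N, time in s.
With the tool pointing down it reaches from about 0.4 to 0.925 m from the base axis. Payload 3.4 kg.
Tool frame: the origin (TCP) lies midway between the tips of the shut fingers; the grasp point (between the pads) lies r.grip_point_offset behind it (r.grip_point_offset is the distance from the TCP to the grasp point, in m); x points along the fingers, y is the direction in which the jaws open and shut, and the axes are right-handed (so a half turn about x gives the same grasp; the last joint's range is limited). The gripper opens to 85 mm and grips with 20 to 120 N. Pads are 22 mm wide; open, the fingers measure 114 mm over their backs; the gripper's body (76 mm by 85 mm) begins 54 mm behind the grasp point. The pads swing forward as they close: fully open they stand 13 mm farther back than shut.
Start: joints at [-1.22, 0.307, 1.506, -0, 1.328, -0.073], TCP at [0.237, -0.524, 0.231] pointing down, gripper open.
Joint ranges: [-3.12, 3.12], [-1.05, 2.28], [0.14, 2.33], [-1.42, 4.57], [0.1, 2.73], [-2.68, 2.68]. Speed limits (rad/s): [2.57, 2.57, 3.14, 3.14, 3.14, 3.14].

## Interface

Orientations are given as a unit quaternion [w, x, y, z].
In Python, from plant import r, vision, close_job, nets gives the robot as it stands.
- The arm moves only by the tool play_rows, never from a script. Its argument "deltas" is one flat list of numbers, 7 for each row, row after row: the shift along the world's x, y, z in mm, then the turn, a rotation vector about the world's x, y, z in degrees, then the finger opening in mm, from 0 to 85.4. A call has exactly 5 rows; each row is the pose to reach, as a shift and turn from the pose commanded when the call began; what a row does not reach only later rows make up. A row lasts 1/10 s, in which the tool goes at most 50 mm and 8.59 degrees, less where a joint would pass 70% of its speed; a pose out of reach is approached as far as the arm can. A call with a gripper value outside its range is refused whole. The fingers move at their own pace and stop on an object; "squeeze" is the grip in N (left out, the last holds). Time passes only in rows, so rows that repeat a pose let the fingers close, or fill a call up. It gives the time, the measured TCP pose, the force and the opening at its end, in the units of the state.
- r.observe(): the state, without advancing time (a new reading comes with each control period).
- vision.capture(name): name is "side" or "top" or "wrist"; returns (picture, depth): 420x560x3 uint8, red, green, blue; 420x560 float32, m along the optical axis (not along the pixel's ray), 0 where there is no reading.
- vision.camera_model(name): a dict with "intrinsics" (3x3 intrinsics, pixels), "R" (3x3) and "t" (3): a world point X has camera coordinates R X + t. Camera axes: x right, y down, z forward; pixel columns grow to the right and rows downward; lengths in m; the calibration is good to about 2 mm. The wrist camera is an equidistant fisheye: a pixel r from the principal point sees the ray r / f radians off the axis. A picture is of the moment at which its call begins: read the wrist's pose just before it. camera_model takes no time and is no camera call; for the wrist camera it gives the pose at the moment of the call.
- close_job(): hands the job in, once; it reports no verdict.
Trained networks look in the newest picture that a camera, given by its name, has taken for a name from the list of things; names that differ only in an ending like _2 or _b are one class to them, and where a whole thing is asked for, a point or a joint stands for the part that bears it (a point fixed in the world has none). Each returns a list of dicts, best first, with "confidence" (0 to 1); they miss things now and then, are a little off and sometimes report something else, mostly with a low value. They report only what shows in the picture. A call takes as long as a camera call. They do not tell look-alikes from the thing itself.
- nets.look_for(name, camera): "box" ([centre column, centre row, width, height] as shares, 0 to 1, of the picture: columns of its width, rows of its height, round what is visible of it).
The state is a dict: "t": time; "q": joint angles; "qd": joint speeds; "effort": joint torques, N m; "tool_pos": TCP position; "ee_rot": TCP orientation; "contact_force": force on the tool from outside, world axes, zero at the start; "wrist_torque": the same for the moment, N m; "grip_width": finger opening in m.
Only numpy, scipy, OpenCV 4.12 (cv2) and the standard library are available. Lean on these libraries where they do the work, as an engineer would, in place of code of your own. Each camera call takes 0.05 s, during which the arm holds its last target. There are 200 camera calls.

## Working session

There is one attempt and no reset: what is moved stays moved. The work goes in short steps, Python scripts to look and compute and a tool call to move; the robot and the scene stay as the last step left them, time stands still between calls to the robot, and variables do not carry over. Pictures are saved under pics/ and viewed, on a budget of 10 in all, crops included, one or two more only if the job needs it, and the job is handed in when it is done.

Besides the shell and the picture viewer there is one more tool, called after "Request:" as name(argument=value, ...), one argument or row to a line, values as JSON. play_rows: Moves the arm, as the interface text tells. Its arguments: {"type":"object","properties":{"deltas":{"type":"array"},"squeeze":{"type":"number"}},"required":["deltas"]}

```bash
mkdir -p pics; ls; python3 - <<'E'
from plant import r, vision, nets
import cv2,numpy as np
print(r.observe(), r.grip_point_offset)
ims=[]
for c in ["top","side"]:
    p,d=vision.capture(c); cv2.imwrite(f"pics/{c}1.png",p[:,:,::-1]); np.savez(f"pics/{c}1.npz",p=p,d=d)
    m=vision.camera_model(c); print(c,{k:np.round(v,3).tolist() for k,v in m.items() if k!='name'})
    for n in ["jar_white","handle","carousel_base"]:
        for o in nets.look_for(n,c)[:3]: 
            b=np.array(o["box"])*[560,420,560,420]; print(n,round(o["confidence"],2),b.round(1))
E
```

```text
pics
{'t': 0.0, 'q': array([-1.21948724e+00,  3.07533662e-01,  1.50767197e+00,  1.12797893e-06,
        1.32838238e+00, -7.34997977e-02]), 'qd': array([ 0.0002471 ,  0.00095621,  0.00153713, -0.00034558,  0.00196551,
       -0.00179013]), 'effort': array([ 1.87465150e-03, -4.57546699e+01, -2.51919419e+01,  3.39330436e-04,
        1.30670343e-02,  8.04423536e-06]), 'tool_pos': array([ 0.23672349, -0.52325046,  0.23040409]), 'ee_rot': array([-0.14836693, -0.69111825, -0.14976438,  0.69131284]), 'contact_force': array([-0.35319617,  0.16278379, -0.24950307]), 'wrist_torque': array([-7.42907832e-03, -8.96819623e-05, -4.42833442e-02]), 'grip_width': 0.08533225460913287} 0.0187
top {'intrinsics': [[391.64, 0.0, 281.65], [0.0, 391.64, 212.299], [0.0, 0.0, 1.0]], 'R': [[0.012, -1.0, 0.003], [-0.995, -0.012, -0.099], [0.099, -0.001, -0.995]], 't': [-0.033, 0.51, 1.037]}
jar_white 0.78 [301.6 186.1  23.1  18.5]
handle 0.63 [298.  228.3  88.1  97.5]
carousel_base 0.85 [292.  259.6  71.3  35.5]
side {'intrinsics': [[393.127, 0.0, 279.94], [0.0, 393.127, 212.136], [0.0, 0.0, 1.0]], 'R': [[-0.933, -0.358, -0.011], [-0.133, 0.375, -0.917], [0.333, -0.855, -0.398]], 't': [0.454, 0.181, 0.964]}
jar_white 0.62 [290.4 208.4  16.2  19.1]
jar_white 0.54 [264.5 205.3  13.4  25.6]
handle 0.74 [347.3 192.8  15.9  48.2]
handle 0.59 [290.5 219.4  73.5  75.1]
carousel_base 0.91 [294.8 250.9  88.4  24.7]
```

```bash
python3 - <<'E'
import cv2,numpy as np
a=cv2.imread("pics/top1.png")[140:320,200:400]; b=cv2.imread("pics/side1.png")[140:290,210:410]
cv2.imwrite("pics/topside.png",np.hstack([cv2.resize(a,(400,360)),cv2.resize(cv2.imread("pics/side1.png")[110:290,190:390],(400,360))]) )
cv2.imwrite("pics/topcrop.png",cv2.resize(a,(800,600)[:2] if 0 else (640,576),interpolation=cv2.INTER_CUBIC))
cv2.imwrite("pics/sidecrop.png",cv2.resize(b,(800,600),interpolation=cv2.INTER_CUBIC))
cv2.imwrite("pics/full.png",np.vstack([np.hstack([cv2.resize(cv2.imread(f"pics/{c}1.png"),(400,300)) for c in("top","side")])]))
E
```

```text
(no output)
```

View pics/topcrop.png

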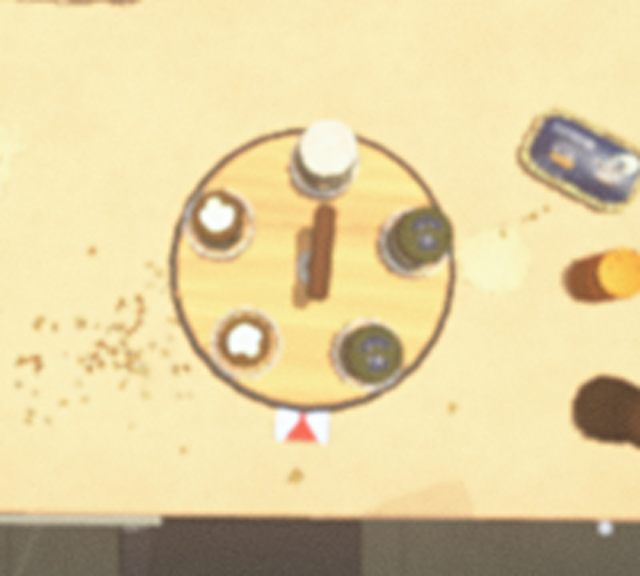

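View pics/sidecrop.png

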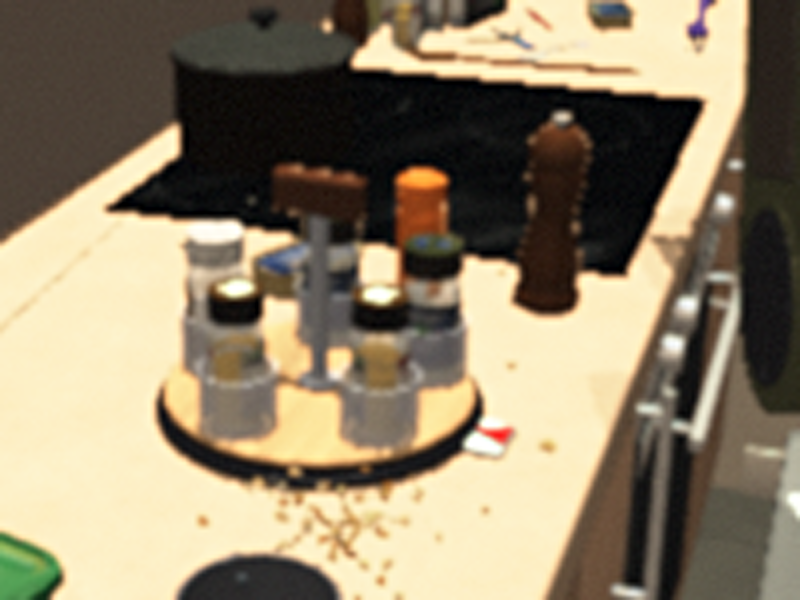

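View pics/full.png

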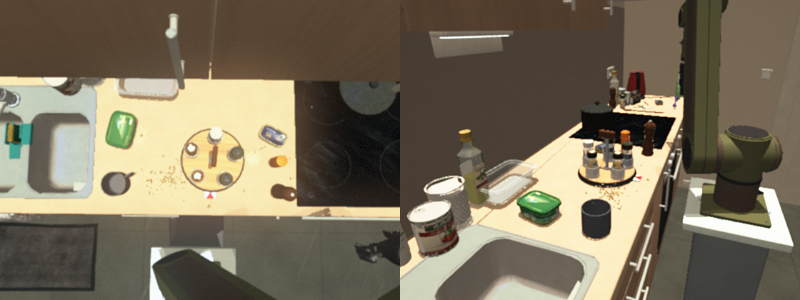

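The white cap is at topcrop (328,150), i.e. full-image pixel (302,187), at the back of the carousel. It is the only white cap. The cream jars at (218,215) and (245,342) have dark caps with white glare, which the side view confirms. The orange shaker at right is a look-alike and not on the carousel. The arrow is at crop (302,428) and the bar at (321,252).

```bash
cat > h.py <<'E'
import numpy as np
from plant import r, vision, nets
from scipy.spatial.transform import Rotation as Rn
def onplane(cam,u,v,z,m=None):
    m=m or vision.camera_model(cam); R,t,K=map(np.array,(m["R"],m["t"],m["intrinsics"]))
    c=-R.T@t; d=R.T@np.linalg.inv(K)@[u,v,1]; return c+d*(z-c[2])/d[2]
def rot():
    q=r.observe()["ee_rot"]; return Rn.from_quat([q[1],q[2],q[3],q[0]]).as_matrix()
E
python3 - <<'E'
from h import *
import cv2
f=np.load("pics/top1.npz"); p=f["p"]; d=f["d"]
hsv=cv2.cvtColor(p,cv2.COLOR_RGB2HSV)
red=((hsv[...,0]<8)|(hsv[...,0]>172))&(hsv[...,1]>120)&(hsv[...,2]>150)
v,u=np.nonzero(red); k=(abs(u-294)<14)&(abs(v-274)<10); A=onplane("top",u[k].mean(),v[k].mean(),0.011); print("arrow",A,k.sum())
# black rim: dark pixels in ring
c=np.array([297.8,224.0])
pts=[]
for a in np.linspace(0,2*np.pi,180,endpoint=False):
    if abs(np.degrees(a)-90)<15: continue
    rr=np.arange(38,50,.25); uu=c[0]+rr*np.cos(a); vv=c[1]+rr*np.sin(a)
    g=cv2.remap(p.sum(2).astype(np.float32),uu.astype(np.float32)[None],vv.astype(np.float32)[None],1)[0]
    i=g.argmin()
    if g[i]<450: pts.append(onplane("top",uu[i],vv[i],0.011)[:2])
P=np.array(pts)
from scipy.optimize import least_squares
s=least_squares(lambda x:np.hypot(*(P-x[:2]).T)-x[2],[.5,0,.12],loss="soft_l1",f_scale=.002); print("axis",s.x,len(P))
# bar: brown, depth high
W=[]
for vv in range(195,240):
  for uu in range(280,320):
    if d[vv,uu]>0:
        m=0
mm=vision.camera_model("top");R,t,K=map(np.array,(mm["R"],mm["t"],mm["intrinsics"]))
V,U=np.mgrid[180:300,240:360]; D=d[180:300,240:360]
X=((np.linalg.inv(K)@np.stack([U.ravel(),V.ravel(),np.ones(U.size)]))*D.ravel()-t[:,None]); X=(R.T@X).T
k=(X[:,2]>.16)&(X[:,2]<.21); B=X[k]; print("bar",B.mean(0),np.median(B[:,2]),k.sum()); w,e=np.linalg.eigh(np.cov(B[:,:2].T)); print(np.degrees(np.arctan2(e[1,1],e[0,1]))%180)
white=(p[180:300,240:360].min(2).ravel()>150)
k=(X[:,2]>.115)&(X[:,2]<.15)&(X[:,0]>s.x[0]+.04)&(abs(X[:,1]-s.x[1])<.045); print("white cap",np.median(X[k],0),X[k].mean(0),k.sum())
print("side bar/white by depth")
f=np.load("pics/side1.npz");d=f["d"];mm=vision.camera_model("side");R,t,K=map(np.array,(mm["R"],mm["t"],mm["intrinsics"]))
V,U=np.mgrid[0:420,0:560]
X=((np.linalg.inv(K)@np.stack([U.ravel(),V.ravel(),np.ones(U.size)]))*d.ravel()-t[:,None]); X=(R.T@X).T
k=(np.hypot(*(X[:,:2]-s.x[:2]).T)<.05)&(X[:,2]>.15)&(X[:,2]<.22); B=X[k];print(B.mean(0),B.min(0),B.max(0),k.sum())
print("tool",rot().round(3))
E
```

```text
arrow [ 0.3419898  -0.06139095  0.011     ] 27
axis [ 0.48139462 -0.06939164  0.11892477] 153
bar [ 0.47980032 -0.06850061  0.1868958 ] 0.18751536041235514 211
174.9812031859261
white cap [ 0.56225426 -0.07548531  0.13066795] [ 0.5621817  -0.07510411  0.12988915] 246
side bar/white by depth
[ 0.48029733 -0.0607746   0.17423258] [ 0.44761474 -0.07174473  0.15013638] [ 0.51488207 -0.0531743   0.18949581] 270
tool [[-0.     0.412 -0.911]
 [ 0.    -0.911 -0.412]
 [-1.    -0.    -0.   ]]
```

Request:
play_rows(
  deltas=[5,10,20,0,0,0,50,20,40,30,0,0,-2,50,40,80,30,0,0,-5,50,60,115,30,0,0,-7,50,80,150,30,0,0,-10,50],
  squeeze=40,
)

```text
t: 0.9
tool_pos: [0.3174, -0.3726, 0.2616]
ee_rot: [0.088, 0.702, 0.087, -0.702]
contact_force: [1.0, -1.2, 0.3]
grip_width: 0.0499
```

Request:
play_rows(
  deltas=[20,37,0,0,0,-2,50,40,74,0,0,0,-4,50,60,111,0,0,0,-6,50,75,140,0,0,0,-8,50,85,160,0,0,0,-10,50],
)

```text
t: 1.4
tool_pos: [0.4027, -0.2117, 0.2615]
ee_rot: [0.027, 0.707, 0.027, -0.706]
contact_force: [0.1, -0.8, 0.8]
grip_width: 0.0501
```

Request:
play_rows(
  deltas=[20,36,0,0,0,-2,50,40,74,0,0,0,-4,50,60,111,0,0,0,-6,50,73,134,0,0,0,-8,50,79,144,0,0,0,-9,50],
)

```text
t: 1.9
tool_pos: [0.482, -0.0675, 0.2615]
ee_rot: [-0.028, 0.707, -0.028, -0.706]
contact_force: [-0.5, 0.0, -0.4]
grip_width: 0.0501
```

```bash
python3 - <<'E'
from h import *
import cv2
s=r.observe(); T=rot(); print(s["t"],s["tool_pos"],T.round(3).tolist(),np.degrees(np.arctan2(T[1,1],T[0,1])),np.degrees(s["q"]),s["grip_width"])
p,d=vision.capture("wrist"); m=vision.camera_model("wrist"); print({k:np.round(v,3).tolist() for k,v in m.items()})
cv2.imwrite("pics/w1.png",p[:,:,::-1]); np.savez("pics/w1.npz",p=p,d=d,K=m["intrinsics"],R=m["R"],t=m["t"])
E
```

```text
1.9 [ 0.48204766 -0.06752514  0.2614593 ] [[0.001, -0.08, -0.997], [0.001, -0.997, 0.08], [-1.0, -0.001, -0.001]] -94.56233937625483 [-1.29847179e+01  9.08993860e+00  9.35809362e+01  4.95769347e-02
  7.72896494e+01  8.15667470e+01] 0.05014656418264855
{'intrinsics': [[325.192, 0.0, 281.068], [0.0, 325.192, 209.109], [0.0, 0.0, 1.0]], 'R': [[-0.081, -0.997, -0.002], [-0.948, 0.077, 0.307], [-0.306, 0.027, -0.952]], 't': [-0.027, 0.414, 0.557]}
```

View pics/w1.png

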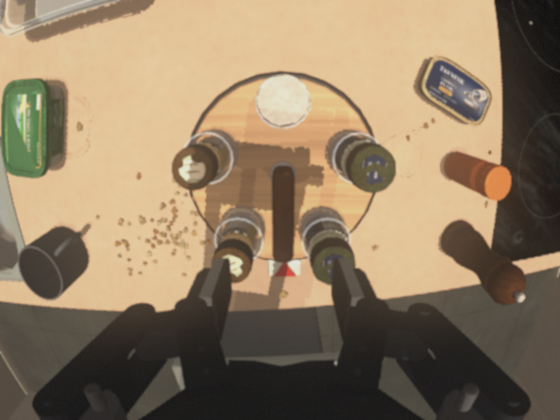

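Wrist view: white cap (284,100), bar from (284,168) to (283,262) between the fingers, arrow (286,268). I'll triangulate from this second view.

```bash
cat >> h.py <<'E'
def wplane(u,v,z,m):
    K,R,t=(np.array(m[k]) for k in ("intrinsics","R","t"))
    x=np.array([u-K[0,2],v-K[1,2]])/K[0,0]; th=np.hypot(*x); d=R.T@np.r_[x/th*np.sin(th),np.cos(th)]
    c=-R.T@t; return c+d*(z-c[2])/d[2]
E
python3 - <<'E'
from h import *
m=vision.camera_model("wrist")
for n,u,v,z in [("white",284,100,.131),("bar far",284,167,.188),("bar near",283,262,.188),("barfarL",276,168,.188),("barfarR",293,168,.188),("arrow",286,269,.005)]:
    print(n,wplane(u,v,z,m).round(4))
# ring rim at z=.011: left,right,top extremes
for u,v in [(188,172),(378,172),(281,73)]: print(wplane(u,v,.011,m).round(4))
E
```

```text
white [ 0.5675 -0.0764  0.131 ]
bar far [ 0.5216 -0.0723  0.188 ]
bar near [ 0.4511 -0.066   0.188 ]
barfarL [ 0.5214 -0.0669  0.188 ]
barfarR [ 0.5204 -0.0783  0.188 ]
arrow [ 0.3459 -0.0625  0.005 ]
[0.4937 0.0501 0.011 ]
[ 0.4744 -0.1889  0.011 ]
[ 0.6031 -0.0765  0.011 ]
```

Request:
play_rows(
  deltas=[0,-1.5,-25,0,0,0,50,0,-1.5,-50,0,0,0,50,0,-1.5,-75,0,0,0,50,0,-1.5,-95,0,0,-0.4,50,0,-1.5,-105,0,0,-0.4,50],
)

```text
t: 2.45
tool_pos: [0.4795, -0.0716, 0.1547]
ee_rot: [0.031, -0.705, 0.031, 0.707]
contact_force: [-0.4, -0.2, 0.3]
grip_width: 0.0502
```

Request:
play_rows(
  deltas=[0,0,0,0,0,0,40,0,0,0,0,0,0,30,0,0,0,0,0,0,22,0,0,0,0,0,0,18,0,0,0,0,0,0,10],
)

```text
t: 2.95
tool_pos: [0.4822, -0.0687, 0.1577]
ee_rot: [-0.033, 0.708, -0.03, -0.705]
contact_force: [0.7, 10.7, 3.4]
grip_width: 0.0156
```

Request:
play_rows(
  deltas=[0,0,0,0,0,0,5,0,0,0,0,0,0,5,0,0,0,0,0,0,5,0,0,0,0,0,0,5,0,0,0,0,0,0,5],
)

```text
t: 3.45
tool_pos: [0.4822, -0.0687, 0.1577]
ee_rot: [-0.033, 0.708, -0.03, -0.705]
contact_force: [1.0, 9.6, 2.3]
grip_width: 0.0149
```

Request:
play_rows(
  deltas=[0,0.4,0,0,0,0,5,0,0.7,0,0,0,0.5,5,0,0.7,0,0,0,1.5,5,0,0.7,0,0,0,3,5,0,0.7,0,0,0,5,5],
)

```text
t: 3.95
tool_pos: [0.4822, -0.0687, 0.1577]
ee_rot: [-0.001, 0.708, 0.001, -0.706]
contact_force: [1.1, 8.3, 2.0]
grip_width: 0.0156
```

Request:
play_rows(
  deltas=[0,0,0,0,0,2.5,5,0,0,0,0,0,5,5,0,0,0,0,0,7.5,5,0,0,0,0,0,10,5,0,0,0,0,0,12.5,5],
)

```text
t: 4.45
tool_pos: [0.4822, -0.0687, 0.1577]
ee_rot: [0.076, 0.704, 0.078, -0.702]
contact_force: [1.0, 6.6, 2.1]
grip_width: 0.0155
```

```bash
python3 - <<'E'
from h import *
s=r.observe(); T=rot(); print(s["t"],s["tool_pos"],np.degrees(np.arctan2(T[1,1],T[0,1])),s["contact_force"],s["wrist_torque"],T.round(3).tolist())
E
```

```text
4.45 [ 0.48217939 -0.06872797  0.15768217] -77.49400522260929 [0.99615691 6.64626431 2.05553245] [ 1.04249326 -0.11840424 -0.0731796 ] [[0.003, 0.217, -0.976], [0.003, -0.976, -0.217], [-1.0, -0.003, -0.004]]
```

Request:
play_rows(
  deltas=[0,0.3,0,0,0,3,5,0,0.5,0,0,0,6,5,0,0.5,0,0,0,9,5,0,0.5,0,0,0,12,5,0,0.5,0,0,0,15,5],
)

```text
t: 4.95
tool_pos: [0.4822, -0.0688, 0.1577]
ee_rot: [0.168, 0.688, 0.169, -0.685]
contact_force: [1.6, 4.8, 1.6]
grip_width: 0.0153
```

Request:
play_rows(
  deltas=[0,0,0,0,0,3,5,0,0,0,0,0,6,5,0,0,0,0,0,9,5,0,0,0,0,0,12,5,0,0,0,0,0,15,5],
)

```text
t: 5.45
tool_pos: [0.4822, -0.0689, 0.1577]
ee_rot: [0.256, 0.66, 0.257, -0.658]
contact_force: [1.1, 4.6, 1.9]
grip_width: 0.0156
```

Request:
play_rows(
  deltas=[0,0,0,0,0,3,5,0,0,0,0,0,6,5,0,0,0,0,0,9,5,0,0,0,0,0,12,5,0,0,0,0,0,15,5],
)

```text
t: 5.95
tool_pos: [0.4823, -0.0689, 0.1577]
ee_rot: [0.34, 0.621, 0.34, -0.618]
contact_force: [2.2, 4.4, 1.3]
grip_width: 0.0152
```

Request:
play_rows(
  deltas=[0,0,0,0,0,3,5,0,0,0,0,0,6,5,0,0,0,0,0,9,5,0,0,0,0,0,12,5,0,0,0,0,0,15,5],
)

```text
t: 6.45
tool_pos: [0.4824, -0.0689, 0.1577]
ee_rot: [0.418, 0.572, 0.418, -0.569]
contact_force: [2.2, 4.7, 0.8]
grip_width: 0.0155
```

```bash
python3 - <<'E'
from h import *
s=r.observe(); T=rot(); print(s["t"],s["tool_pos"],np.degrees(np.arctan2(T[1,1],T[0,1])),s["contact_force"],s["wrist_torque"],T.round(3).tolist(),np.degrees(s["q"]).round(1))
E
```

```text
6.45 [ 0.48235231 -0.06890713  0.15770669] -17.4690842278695 [2.1876338  4.74251401 0.82119365] [ 0.84402689  0.11379999 -0.09892659] [[0.003, 0.954, -0.3], [0.002, -0.3, -0.954], [-1.0, 0.003, -0.003]] [-13.2  14.7 102.6   0.2  62.5   4.2]
```

Request:
play_rows(
  deltas=[0,0,0,0,0,3,5,0,0,0,0,0,6,5,0,0,0,0,0,9,5,0,0,0,0,0,12,5,0,0,0,0,0,15,5],
)

```text
t: 6.95
tool_pos: [0.4824, -0.0689, 0.1577]
ee_rot: [0.489, 0.512, 0.489, -0.509]
contact_force: [2.2, 3.8, 2.0]
grip_width: 0.0155
```

Request:
play_rows(
  deltas=[0,0,0,0,0,3,5,0,0,0,0,0,6,5,0,0,0,0,0,9,5,0,0,0,0,0,12,5,0,0,0,0,0,15,5],
)

```text
t: 7.45
tool_pos: [0.4825, -0.0689, 0.1577]
ee_rot: [0.552, 0.444, 0.551, -0.441]
contact_force: [3.4, 5.1, 1.5]
grip_width: 0.0153
```

Request:
play_rows(
  deltas=[0,0,0,0,0,3,5,0,0,0,0,0,6,5,0,0,0,0,0,9,5,0,0,0,0,0,12,5,0,0,0,0,0,15,5],
)

```text
t: 7.95
tool_pos: [0.4825, -0.0689, 0.1577]
ee_rot: [0.605, 0.368, 0.604, -0.365]
contact_force: [2.1, 5.5, 1.5]
grip_width: 0.0155
```

Request:
play_rows(
  deltas=[0,0,0,0,0,3,5,0,0,0,0,0,6,5,0,0,0,0,0,9,5,0,0,0,0,0,12,5,0,0,0,0,0,15,5],
)

```text
t: 8.45
tool_pos: [0.4826, -0.0689, 0.1577]
ee_rot: [0.648, 0.286, 0.646, -0.283]
contact_force: [3.9, 4.8, 1.1]
grip_width: 0.0158
```

Request:
play_rows(
  deltas=[0,0,0,0,0,3,5,0,0,0,0,0,6,5,0,0,0,0,0,9,5,0,0,0,0,0,12,5,0,0,0,0,0,15,5],
)

```text
t: 8.95
tool_pos: [0.4826, -0.0689, 0.1577]
ee_rot: [0.68, 0.199, 0.678, -0.197]
contact_force: [1.9, 6.1, 1.8]
grip_width: 0.016
```

Request:
play_rows(
  deltas=[0,0,0,0,0,3,5,0,0,0,0,0,6,5,0,0,0,0,0,9,5,0,0,0,0,0,12,5,0,0,0,0,0,15,5],
)

```text
t: 9.45
tool_pos: [0.4827, -0.0688, 0.1577]
ee_rot: [0.7, 0.108, 0.698, -0.106]
contact_force: [2.0, 5.8, 0.3]
grip_width: 0.0154
```

Request:
play_rows(
  deltas=[0,0,0,0,0,2.5,5,0,0,0,0,0,5,5,0,0,0,0,0,7,5,0,0,0,0,0,8.5,5,0,0,0,0,0,9.5,5],
)

```text
t: 9.95
tool_pos: [0.4827, -0.0687, 0.1577]
ee_rot: [0.707, 0.05, 0.704, -0.049]
contact_force: [3.5, 5.8, 1.7]
grip_width: 0.0152
```

Request:
play_rows(
  deltas=[0,0,0,0,0,0.5,5,0,0,0,0,0,1,5,0,0,0,0,0,1,5,0,0,0,0,0,1,5,0,0,0,0,0,1,5],
)

```text
t: 10.45
tool_pos: [0.4827, -0.0687, 0.1577]
ee_rot: [0.707, 0.044, 0.704, -0.043]
contact_force: [3.2, 5.9, 0.6]
grip_width: 0.0153
```

```bash
python3 - <<'E'
from h import *
import cv2
s=r.observe(); T=rot(); print(s["t"],s["tool_pos"],np.degrees(np.arctan2(T[1,1],T[0,1])),s["contact_force"],s["wrist_torque"],np.degrees(s["q"]).round(1),s["grip_width"])
ims=[]
for c in ["wrist","side","top"]:
    p,d=vision.capture(c);cv2.imwrite(f"pics/{c}2.png",p[:,:,::-1]); np.savez(f"pics/{c}2.npz",p=p,d=d)
    for n in ["jar_white"]:
        for o in nets.look_for(n,c)[:3]: print(c,n,round(o["confidence"],2),(np.array(o["box"])*[560,420,560,420]).round(1))
a=cv2.imread("pics/wrist2.png");b=cv2.resize(cv2.imread("pics/side2.png")[140:290,210:410],(400,300),interpolation=cv2.INTER_CUBIC);t=cv2.resize(cv2.imread("pics/top2.png")[150:300,200:400],(400,300),interpolation=cv2.INTER_CUBIC)
cv2.imwrite("pics/c2.png",np.hstack([b,t])); m=vision.camera_model("wrist"); np.savez("pics/w2m.npz",**{k:m[k] for k in("intrinsics","R","t")})
E
```

```text
10.45 [ 0.48269988 -0.06874515  0.15769129] 82.93394953668493 [3.16028223 5.92795458 0.61688104] [ 0.71797754 -0.05490391  0.04249847] [-13.2  14.8 102.6   0.2  62.4 -96.2] 0.015286992417767277
wrist jar_white 0.57 [282.9  97.6  86.6  86.2]
side jar_white 0.68 [317.2 218.6  16.5  27. ]
top jar_white 0.66 [292.7 254.1  18.6  17.3]
```

View pics/wrist2.png

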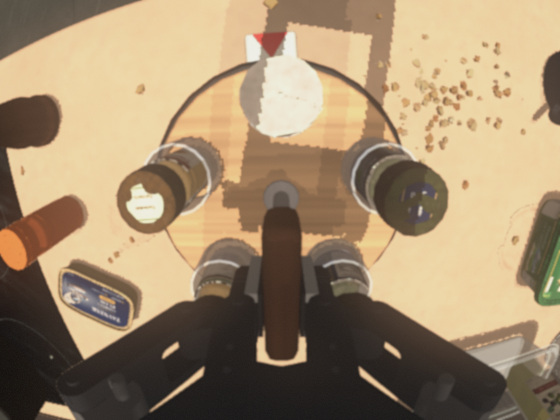

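View pics/c2.png

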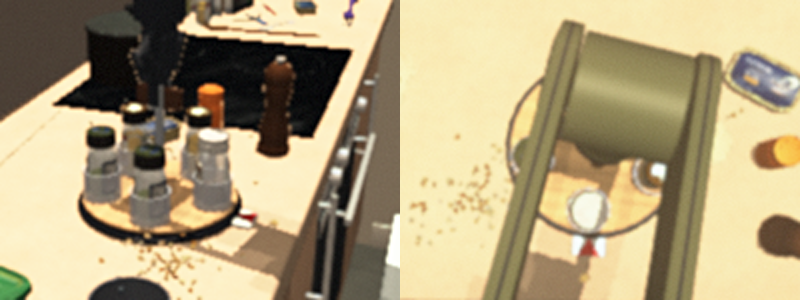

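Wrist view: white cap at (282,95) just behind the arrow (tip ~(273,58), tongue 247–297 at row ~45). It is a few degrees short. All five jars are standing. Computing the remaining angle.

```bash
python3 - <<'E'
from h import *
import cv2
f=np.load("pics/w2m.npz");m={k:f[k] for k in f.files}; ax=np.array([.4817,-.069])
ang=lambda P:np.degrees(np.arctan2(P[1]-ax[1],P[0]-ax[0]))%360
def red(p,win):
    h=cv2.cvtColor(p,cv2.COLOR_RGB2HSV); k=((h[...,0]<8)|(h[...,0]>170))&(h[...,1]>110)&(h[...,2]>90); M=np.zeros_like(k); M[win]=k[win]; v,u=np.nonzero(M); return u.mean(),v.mean(),len(u)
p=np.load("pics/wrist2.npz")["p"]; u,v,n=red(p,np.s_[20:65,240:300]); A=wplane(u,v,.005,m); print("arrow wrist",u,v,n,A,ang(A))
for z in(.005,.011):print("tongue",[ (wplane(a,b,z,m).round(4),ang(wplane(a,b,z,m)).round(1)) for a,b in [(247,48),(297,46)]])
w=wplane(282,95,.131,m); print("white wrist",w,ang(w))
for (a,b) in [(283,182)]: print("post foot?",wplane(a,b,.022,m))
p=np.load("pics/top2.npz")["p"]; u,v,n=red(p,np.s_[262:290,280:308]); A=onplane("top",u,v,.005); print("arrow top",u,v,n,A,ang(A))
for uv in [(200+588/2-200,0)]: pass
for u,v in [(494-0-0+0-0-0,0)]: pass
d=np.load("pics/top2.npz")["d"]; mm=vision.camera_model("top");R,t,K=map(np.array,(mm["R"],mm["t"],mm["intrinsics"]))
V,U=np.mgrid[0:420,0:560]; X=(R.T@((np.linalg.inv(K)@np.stack([U.ravel(),V.ravel(),np.ones(U.size)]))*d.ravel()-t[:,None])).T
k=(X[:,2]>.12)&(X[:,2]<.14)&(np.hypot(X[:,0]-.4,X[:,1]+.065)<.035)&(d.ravel()>0); c=X[k]; mid=(c.min(0)+c.max(0))/2; print("white top",c.mean(0),mid,ang(c.mean(0)),ang(mid),k.sum())
E
```

```text
arrow wrist 269.9811320754717 40.530660377358494 424 [ 0.34312966 -0.06111044  0.005     ] 176.74135971089152
tongue [(array([ 0.3471, -0.0821,  0.005 ]), np.float64(185.6)), (array([ 0.3511, -0.0381,  0.005 ]), np.float64(166.7))]
tongue [(array([ 0.3483, -0.0817,  0.011 ]), np.float64(185.4)), (array([ 0.3522, -0.0385,  0.011 ]), np.float64(166.8))]
white wrist [ 0.39836085 -0.05808417  0.131     ] 172.53782908602074
post foot? [ 0.46954506 -0.06545522  0.022     ]
arrow top 293.9428571428571 274.14285714285717 35 [ 0.34305218 -0.06193124  0.005     ] 177.08138570304573
white top [ 0.39609723 -0.05851494  0.13068909] [ 0.39604061 -0.05881033  0.12854494] 173.01690848504816 173.2162187048344 259
```

Request:
play_rows(
  deltas=[0,0,0,0,0,0.6,5,0,0,0,0,0,1.6,5,0,0,0,0,0,2.8,5,0,0,0,0,0,3.7,5,0,0,0,0,0,4.1,5],
)

```text
t: 11.25
tool_pos: [0.4827, -0.0687, 0.1577]
ee_rot: [0.708, 0.019, 0.705, -0.017]
contact_force: [2.5, 6.7, 0.4]
grip_width: 0.0154
```

Request:
play_rows(
  deltas=[0,0,0,0,0,0,5,0,0,0,0,0,0,5,0,0,0,0,0,0,5,0,0,0,0,0,0,5,0,0,0,0,0,0,5],
)

```text
t: 11.75
tool_pos: [0.4827, -0.0687, 0.1577]
ee_rot: [0.708, 0.019, 0.705, -0.017]
contact_force: [2.2, 6.4, 0.8]
grip_width: 0.0155
```

```bash
python3 - <<'E'
from h import *
import cv2
T=rot(); print("yaw",np.degrees(np.arctan2(T[1,1],T[0,1])))
m=vision.camera_model("wrist"); p,_=vision.capture("wrist"); cv2.imwrite("pics/wrist3.png",p[:,:,::-1])
ax=np.array([.4817,-.069]); ang=lambda P:np.degrees(np.arctan2(P[1]-ax[1],P[0]-ax[0]))%360
for o in nets.look_for("jar_white","wrist")[:1]: b=np.array(o["box"])*[560,420,560,420]; print(b.round(1), ang(wplane(b[0],b[1],.131,m)))
h=cv2.cvtColor(p,cv2.COLOR_RGB2HSV); k=((h[...,0]<8)|(h[...,0]>170))&(h[...,1]>110)&(h[...,2]>90); k[70:]=0;k[:,:240]=0;k[:,320:]=0
v,u=np.nonzero(k); print("arrow",u.mean(),v.mean(),ang(wplane(u.mean(),v.mean(),.005,m)))
p,d=vision.capture("top"); mm=vision.camera_model("top");R,t,K=map(np.array,(mm["R"],mm["t"],mm["intrinsics"]))
V,U=np.mgrid[0:420,0:560]; X=(R.T@((np.linalg.inv(K)@np.stack([U.ravel(),V.ravel(),np.ones(U.size)]))*d.ravel()-t[:,None])).T
k=(X[:,2]>.12)&(X[:,2]<.14)&(np.hypot(X[:,0]-.4,X[:,1]+.065)<.035)&(d.ravel()>0); c=X[k]; print("white top",c.mean(0),ang(c.mean(0)),k.sum()); print(r.observe()["contact_force"],r.observe()["grip_width"])
E
```

```text
yaw 87.03358862499721
[280.7  97.5  84.5  88. ] 177.14875869725955
arrow 281.3333333333333 40.016666666666666 176.74567659369876
white top [ 0.3958627  -0.06438771  0.1305726 ] 176.92428619892218 261
[3.30702298 6.31001345 0.65872876] 0.015385619581467646
```

View pics/wrist3.png

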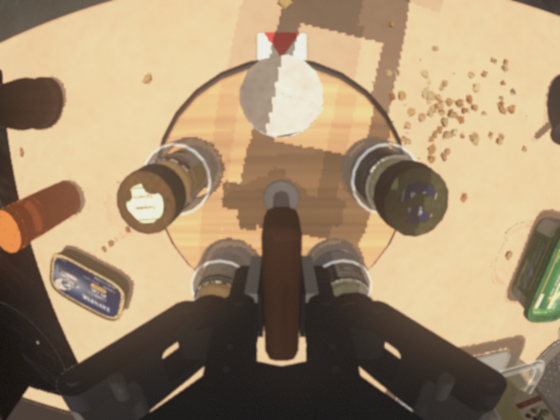

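The white cap (281,96) is directly behind the arrow (282,42). The bar is still gripped and the jars are standing.

```bash
python3 -c "
from plant import close_job
print(close_job())"
```

```text
the job is handed in; nothing more can be done
None
```

The white-capped jar now stands at the front, right behind the red arrow, and I handed the job in at about 12 s with the handle still gripped. I gripped the bar across its thickness at 40 N and turned the carousel about 181° anticlockwise, at up to roughly 0.5 rad/s with soft starts and stops.

**Alignment:** In the last check, the white cap was at 176.9° from the top camera and 177.1° from the wrist camera. The arrow is at about 176.7–177.1°, so they agree to within half a degree.

**Grip:** The opening stayed at the bar's thickness, about 15.5 mm. Side force on the tool peaked at about 11 N while gripping and was about 7 N at the end, well under the limits.

**Jars and bystanders:** The side view about 4° before the end showed all five jars standing in their cups. In the final wrist view the three jars fully in sight stand normally, while the fingers partly hide the two at the back. I saw nothing around the carousel disturbed. The two angle estimates before turning differed by about 1°, so I corrected the last 4° from the later pictures. No checks failed.

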